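# Load a terminal strip into a spring feeder and close the rail

### The job

Load the long green terminal strip upright into the feeder's channel: press its front end gently against the orange spring follower until its tail drops in behind the red lip and it lies fully down on the channel floor, without driving the follower hard against its stop or forcing the strip. Then slide the yellow cover rail fully closed over the strip's tail and let go, leaving the other things on the bench where they are.

Things in the scene. Friction and masses are not known exactly. Their poses are not given: they have to be found in the camera images.
- strip_center (a point): Centre (half-way up) of the loose green terminal strip: a rigid stick of 12 terminals, 108 mm long (x), 14 wide (y), 45 tall (z), 70 g, standing on a 2 mm green mat, screws up. Fits either way round lengthwise. Its lower 14 mm goes between the channel walls: hold it across its width, mid-length, by its upper half, fingertips no lower than this centre.
- feeder: Fixed feeder on a grey base 336 x 66 x 10 mm (x = -173 to +163 mm); origin on its underside, z up, x along the channel towards the orange spring follower, y across. Channel floor = base top, z = 10 mm. The seated strip's centre is at z = 32.5, y = 0, x = 42 mm nominally (+-14). All contact forces of strip on feeder added up (spring, lip and floor together) must stay below 35 N.
- channel_mouth (a point): Fixed on the feeder at x = 42, y = 0, z = 24 mm (wall height), axes as the feeder. The aluminium channel walls run from feeder x = -48 to +96 mm, 17.2 mm apart (1.6 mm play each side of the strip), 14 mm above the channel floor; slanted lead-ins on top of them reach z = 29 and y = +-14 mm.
- lip_nominal (a point): NOMINAL place (feeder x = -12 mm) of the inner top edge of the red lip that holds the strip's tail: 8 mm thick, 6 mm above the floor (z = 16 mm). Fixed on the base. Lip, follower and blue housing (46 mm wide, top z = 56 mm) form one unit clamped up to 14 mm either way along x; its true place is not measured. Lip to idle follower is always 98 mm, 10 less than the strip.
- follower_nominal (a point): NOMINAL face centre (feeder x = 86 mm) of the idle orange follower plate (z = 13 to 51 mm); true place up to 14 mm off along x: find it by feel. It yields 15 mm towards +x, then stops hard; pushes back 2.4 N plus 0.15 N per mm, so friction can hold the strip up: push it down. Held above the lip's top, the strip must press it in over 10 and under 15 mm from first touch before its tail can go down behind the lip.
- rail (a joint): How far the yellow cover rail is closed: 0 = open, over the feeder's -x end; 0.105 m = closed at its end stop. Slides towards feeder +x, 3 N friction, stays where left; starts at 0 to 12 mm. Upside-down U, 90 mm long, 42 wide, roof from z = 58 to 62 mm; leading end at feeder x = -74 mm open, +31 closed, over the strip's tail. A strip not down on the floor blocks it.
- rail_fin (a point): Centre of the black upright fin on top of the rail, near its rear end: 12 mm thick along the feeder's x, 34 mm wide across, 28 mm tall (z = 62, the rail's top, to 90 mm); moves with the rail.
- stub: short blue terminal strip, a bystander: 45 x 14 x 45 mm, standing on the green mat; origin at the centre of its underside
- spool: red spool, a bystander: diameter 52 mm, 45 mm high; origin at the centre of its underside
- jar: small white jar with green cap, a bystander: diameter 48 mm, 36 mm high; origin at the centre of its underside
- screwdriver: screwdriver lying on the bench, a bystander; origin at the centre of its underside
- pliers: red-handled pliers lying on the bench, a bystander, about 125 mm long; origin at the centre of its underside
- meter: yellow hand-held meter lying on its back, a bystander: 150 x 75 x 38 mm; origin at the centre of its underside
- bin: blue open bin, a bystander: 110 x 90 x 50 mm; origin at the centre of its underside
Things that resemble listed ones, but are neither listed nor needed, are in the scene too. Of the things that look like the part that bears strip_center, the smallest one is meant.

How it is judged:
By the outcome, as a careful person would: the job done as asked, in the order asked, and still so for the second after the job is handed in, with the robot touching nothing.
It also fails if it takes over 61 s, if anything falls off the work surface, if the arm or the gripper's body presses on something with over 40 N, if the wrist force passes 120 N, or if a joint passes its speed limit or range.

### The arm

A 6-joint arm with a two-finger parallel gripper is mounted at the origin on the work surface. World frame = base frame: x ahead of the robot, y to its left, z up, the work surface at z = 0. Lengths are in m, angles in rad, forces in N, time in s.
With the tool pointing down it reaches from about 0.375 to 0.925 m from the base axis. Payload 5.7 kg.
Tool frame: the origin (TCP) lies midway between the tips of the shut fingers; the grasp point (between the pads) lies manip.grip_point_offset behind it (manip.grip_point_offset is the distance from the TCP to the grasp point, in m); y points along the fingers, x is the direction in which the jaws open and shut, and the axes are right-handed (so a half turn about y gives the same grasp; the last joint's range is limited). The gripper opens to 85 mm and grips with 20 to 120 N. Pads are 22 mm wide; open, the fingers measure 114 mm over their backs; the gripper's body (76 mm by 85 mm) begins 54 mm behind the grasp point. The pads swing forward as they close: fully open they stand 13 mm farther back than shut.
Start: joints at [-1.446, 0.359, 1.51, -0, 1.272, -0.115], TCP at [0.142, -0.583, 0.231] pointing down, gripper open.
Joint ranges: [-2.97, 2.97], [-1.01, 2.36], [0.21, 2.38], [-0.96, 4.11], [0.2, 2.71], [-2.98, 2.98]. Speed limits (rad/s): [2.39, 2.39, 3.14, 3.14, 3.14, 3.14].

### API

Orientations are given as a unit quaternion [w, x, y, z].
In Python, from rig import manip gives the robot as it stands. The module is installed in compiled form; this text tells all that it offers.
- The arm moves only by the tool send_rows, never from a script. Its argument "targets" is a list of rows, each a list of 7 numbers: the shift along the tool's x, y, z in mm, then the turn, a rotation vector about the tool's x, y, z in degrees, then the finger opening in mm, from 0 to 85.4. A call has 1 to 8 rows; each row shifts and turns the pose as measured when the row begins, along the tool's axes as they then stand; what a row does not reach is not made up. A row lasts 1/12 s, in which the tool goes at most 41.7 mm and 7.16 degrees, less where a joint would pass 70% of its speed; a pose out of reach is approached as far as the arm can. A call with a gripper value outside its range is refused whole. The fingers move at their own pace and stop on an object; "newtons" is the grip in N (left out, the last holds). Time passes only in rows, so rows that do not move let the fingers close. It gives the time, the measured TCP pose, the force and the opening at its end, in the units of the state.
- manip.read_state(): the state, without advancing time (a new reading comes with each control period).
- manip.capture(name): name is "side" or "top"; returns the picture (400x640x3 uint8, red, green, blue); there is no depth.
- manip.camera_model(name): a dict with "camera_matrix" (3x3 intrinsics, pixels), "k1" (the pictures are not rectified: a ray, as slopes to the right and down, at radius r is drawn at 1 + k1 r^2 times it, then the intrinsics apply), "rvec" (rotation vector, rad) and "tvec" (3), from world to camera coordinates, as OpenCV has them. Camera axes: x right, y down, z forward; pixel columns grow to the right and rows downward; lengths in m; the calibration is good to about 2 mm. A picture is of the moment at which its call begins. camera_model takes no time and is no camera call.
- manip.finish_job(): hands the job in, once; it reports no verdict.
The state is a dict: "time": time; "joint_pos": joint angles; "dq": joint speeds; "effort": joint torques, N m; "ee_pos": TCP position; "tcp_rot": TCP orientation; "force": force on the tool from outside, world axes, zero at the start; "wrist_torque": the same for the moment, N m; "finger_gap": finger opening in m.
Only numpy, scipy, OpenCV 4.12 (cv2) and the standard library are available. Lean on these libraries where they do the work, as an engineer would, in place of code of your own. Each camera call takes 0.05 s, during which the arm holds its last target.

## Working session

There is one attempt and no reset: what is moved stays moved. The work goes in short steps, Python scripts to look and compute and a tool call to move; the robot and the scene stay as the last step left them, time stands still between calls to the robot, and variables do not carry over. Pictures are saved under pics/ and viewed, and the job is handed in when it is done.

Besides the shell and the picture viewer there is one more tool, called after "Call:" by a JSON object that holds its "fn" and its "kwargs", one argument or row to a line. send_rows: Moves the arm, as the interface text tells. Its arguments: {"type":"object","properties":{"targets":{"type":"array"},"newtons":{"type":"number"}},"required":["targets"]}

```bash
mkdir -p pics
python3 - <<'E'
from rig import manip
import cv2
for n in("top","side"):
    cv2.imwrite(f"pics/{n}0.png",manip.capture(n)[:,:,::-1]); c=manip.camera_model(n); print(n,c)
print(manip.read_state(),manip.grip_point_offset)
E
```

```text
top {'camera_matrix': array([[390.01537538,   0.        , 312.59936213],
       [  0.        , 390.01537538, 201.30958781],
       [  0.        ,   0.        ,   1.        ]]), 'k1': 0.012228731197948517, 'rvec': array([ 2.15254427, -2.13091234,  0.16225699]), 'tvec': array([0.0023467 , 0.52594514, 1.0695682 ])}
side {'camera_matrix': array([[480.46372827,   0.        , 326.1387333 ],
       [  0.        , 480.46372827, 199.19020085],
       [  0.        ,   0.        ,   1.        ]]), 'k1': -0.1370739963595287, 'rvec': array([ 0.09519657, -2.83245911,  1.28506641]), 'tvec': array([0.51932773, 0.1068353 , 1.23626317])}
{'time': 0.1, 'joint_pos': array([-1.44608443e+00,  3.59466726e-01,  1.51134949e+00, -3.36729052e-05,
        1.27250395e+00, -1.15097541e-01]), 'dq': array([ 6.34271967e-04, -2.31899771e-03, -1.90599970e-03, -1.18084534e-03,
       -9.70923957e-05,  4.64742630e-04]), 'effort': array([ 1.28231233e-05, -5.28654456e+01, -2.79350460e+01, -3.51681438e-04,
        4.99485861e-03,  3.86939666e-05]), 'ee_pos': array([ 0.14241384, -0.58220474,  0.23050793]), 'tcp_rot': array([ 0.55664249, -0.55579907,  0.43704024, -0.43615634]), 'force': array([-0.08929933,  0.09477843, -0.31779541]), 'wrist_torque': array([-0.00781264,  0.00272205,  0.00455453]), 'finger_gap': 0.08539676393515522} 0.0187
```

View pics/top0.png

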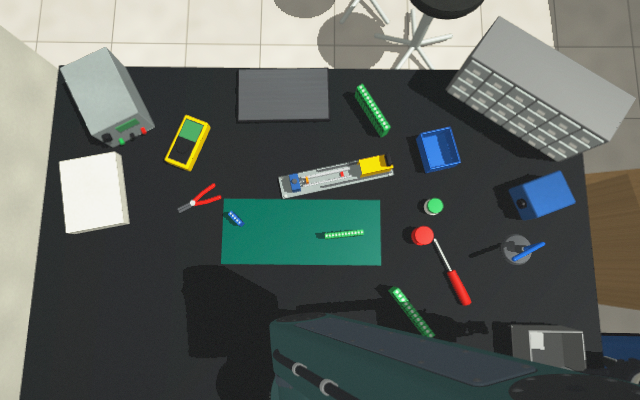

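View pics/side0.png

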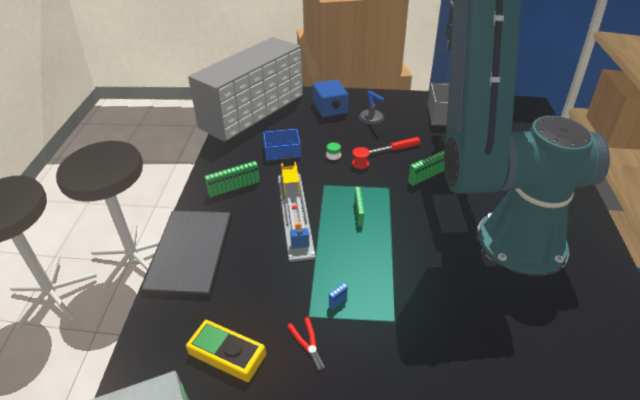

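Three green strips are in the top view, at (373,110), (343,234) and (412,312). The one on the green mat at (343,234) is the smallest, and it stands on the mat as described. I'll confirm with crops.

```bash
cat > h.py <<'E'
import numpy as np, cv2
from rig import manip
from scipy.spatial.transform import Rotation as R
def cam(n):
    c=manip.camera_model(n); Rm=cv2.Rodrigues(c['rvec'])[0]; return c['camera_matrix'],c['k1'],Rm,c['tvec']
def ray(n,u,v):
    K,k,Rm,t=cam(n)
    d=np.array([k,0,0,0,0.]) 
    p=cv2.undistortPoints(np.array([[[u,v]]],float),K,d)[0,0]
    return -Rm.T@t, Rm.T@np.array([p[0],p[1],1])
def onz(n,u,v,z):
    o,d=ray(n,u,v); return o+d*(z-o[2])/d[2]
def proj(n,P):
    c=manip.camera_model(n)
    return cv2.projectPoints(np.array(P,float).reshape(-1,3),c['rvec'],c['tvec'],c['camera_matrix'],np.array([c['k1'],0,0,0,0.]))[0][:,0]
E
python3 - <<'E'
from h import *
t=cv2.imread('pics/top0.png');s=cv2.imread('pics/side0.png')
a=cv2.resize(t[140:260,270:410],None,fx=5,fy=5,interpolation=cv2.INTER_CUBIC)
b=cv2.resize(s[155:265,265:405],None,fx=5,fy=5,interpolation=cv2.INTER_CUBIC)
cv2.imwrite('pics/tc.png',a);cv2.imwrite('pics/sc.png',b)
for p in [(280,197),(393,172),(343,234),(373,110),(412,312)]: print(p,onz('top',*p,.04))
E
```

```text
(280, 197) [0.53740286 0.10069469 0.04      ]
(393, 172) [ 0.61354709 -0.2227688   0.04      ]
(343, 234) [ 0.43387902 -0.07866982  0.04      ]
(373, 110) [ 0.80007411 -0.16766823  0.04      ]
(412, 312) [ 0.22383065 -0.26597994  0.04      ]
```

View pics/tc.png

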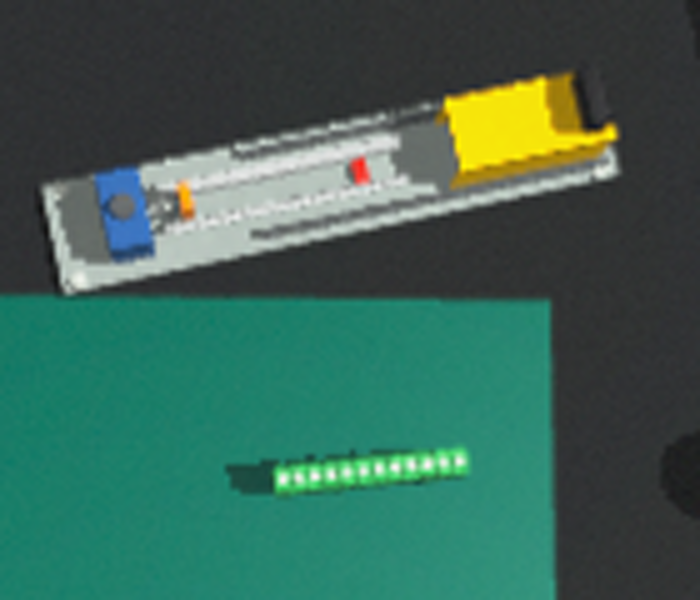

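View pics/sc.png

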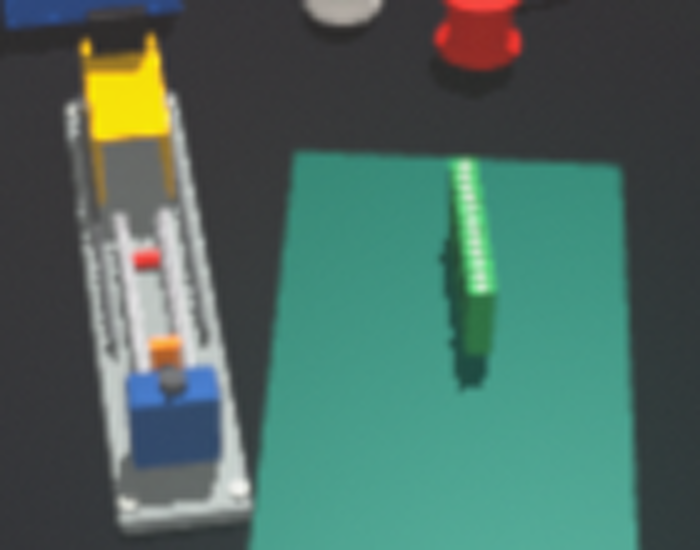

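Run:
```python
from h import *
for n in('top','side'):
    im=cv2.imread(f'pics/{n}0.png'); hsv=cv2.cvtColor(im,cv2.COLOR_BGR2HSV)
    o,_=ray(n,320,200); print(n,'cam',o)
    H,S,V=cv2.split(hsv)
    win=np.zeros_like(H); 
    if n=='top': win[150:245,275:410]=1
    else: win[155:262,275:400]=1
    M=dict(red=((H<5)|(H>175))&(S>150)&(V>90),orange=(H>=8)&(H<18)&(S>150)&(V>120),yellow=(H>=22)&(H<34)&(S>150)&(V>60),
      blue=(H>100)&(H<120)&(S>110)&(V>60),green=(H>55)&(H<72)&(S>100)&(V>90), fin=(V<32))
    zz=dict(red=.016,orange=.051,yellow=.062,blue=.056,green=.047,fin=.09)
    for k,m in M.items():
        m=(m&(win>0)).astype(np.uint8)
        nc,lab,st,ce=cv2.connectedComponentsWithStats(m)
        for i in range(1,nc):
            if st[i,4]>=6:
                cs,_=cv2.findContours((lab==i).astype(np.uint8),0,2)
                r=cv2.minAreaRect(cs[0]); 
                b=cv2.boxPoints(r)
                print(k,st[i],np.round(ce[i],1), np.round(onz(n,*ce[i],zz[k]),4), np.round(b,1).tolist())
# base outline in top
im=cv2.imread('pics/top0.png')
hsv=cv2.cvtColor(im,cv2.COLOR_BGR2HSV);H,S,V=cv2.split(hsv)
m=(((V>60))).astype(np.uint8); m[:,:270]=0;m[:,405:]=0;m[:150]=0;m[199:]=0
m[H>70]*= (S[H>70]<90)|(H[H>70]>100)
cs,_=cv2.findContours(m,0,1); c=max(cs,key=cv2.contourArea)
hull=cv2.convexHull(c)[:,0]
P=np.array([onz('top',*p,.01)[:2] for p in hull])
r=cv2.minAreaRect((P*1000).astype(np.float32)); print('base',r); print(cv2.boxPoints(r)); print(hull.tolist())
```

```text
top cam [0.35758922 0.00566004 1.13696871]
red [340 172   4   4  10] [341.5 173.6] [ 0.6129 -0.0764  0.016 ] [[339.79998779296875, 172.39999389648438], [341.8999938964844, 171.6999969482422], [343.0, 175.0], [340.8999938964844, 175.6999969482422]]
yellow [357 155  37  22 498] [373.4 165.2] [ 0.6275 -0.1633  0.062 ] [[356.0, 159.39999389648438], [390.1000061035156, 152.1999969482422], [393.79998779296875, 169.8000030517578], [359.70001220703125, 177.0]]
blue [289 173  12  19 140] [294.5 182.2] [0.5777 0.0594 0.056 ] [[288.3999938964844, 173.89999389648438], [296.79998779296875, 172.1999969482422], [300.3999938964844, 190.10000610351562], [292.0, 191.8000030517578]]
green [325 230  38   9 162] [343.  233.9] [ 0.4338 -0.0781  0.047 ] [[324.5, 233.10000610351562], [361.8999938964844, 228.89999389648438], [362.5, 234.39999389648438], [325.1000061035156, 238.5]]
side cam [0.45800649 0.89317863 0.89550192]
red [352 155  17  14 195] [360.4 161.3] [ 0.4354 -0.2917  0.016 ] [[352.0, 155.0], [368.0, 155.0], [368.0, 168.0], [352.0, 168.0]]
red [292 206   5   2   9] [293.8 206.4] [ 0.6142 -0.0735
[... 867 characters left out ...]
47 ] [[354.0, 187.1999969482422], [360.29998779296875, 186.5], [364.6000061035156, 223.6999969482422], [358.29998779296875, 224.39999389648438]]
green [359 186   2  10  11] [359.5 190.5] [ 0.4369 -0.116   0.047 ] [[358.0, 186.1999969482422], [359.0, 186.0], [360.79998779296875, 194.8000030517578], [359.79998779296875, 195.0]]
base ((608.3615112304688, -61.86576843261719), (72.3983383178711, 341.65350341796875), 12.835439682006836)
[[ 535.11743    96.65068 ]
 [ 611.01636  -236.46562 ]
 [ 681.6056   -220.38222 ]
 [ 605.70667   112.734085]]
[[384, 154], [390, 158], [393, 165], [394, 174], [393, 175], [381, 178], [289, 198], [282, 198], [279, 184], [278, 179], [278, 176], [281, 175], [380, 154]]
```

Run:
```python
from h import *
g=cv2.cvtColor(cv2.imread('pics/top0.png'),cv2.COLOR_BGR2GRAY).astype(float)
def cross(arr,th):
    for i in range(len(arr)-1):
        if arr[i]<th<=arr[i+1]: return i+(th-arr[i])/(arr[i+1]-arr[i])
th=70
up=[];lo=[];le=[]
for u in range(283,352,3):
    c=cross(g[150:200,u],th); up.append((u,150+c) if c is not None else None)
for u in range(288,392,4):
    # from below going up; stop at mat line ~199
    col=g[:198,u][::-1][:60]; c=cross(col,th); lo.append((u,197-c) if c is not None else None)
for v in range(180,196,2):
    c=cross(g[v,265:300],th); le.append((265+c,v) if c is not None else None)
for nme,L,z in(('up',up,.01),('lo',lo,.0),('le',le,.01)):
    L=[p for p in L if p]
    P=np.array([onz('top',*p,z)[:2] for p in L],dtype=np.float32)*1000
    print(nme,np.round(P,0).tolist())
    vx,vy,x0,y0=cv2.fitLine(P,cv2.DIST_HUBER,0,.01,.01).ravel(); print(nme,x0,y0,np.degrees(np.arctan2(vy,vx)))
    n=np.array([-vy,vx]); print(np.round((P-[x0,y0])@n,1))
```

```text
up [[608.0, 96.0], [609.0, 87.0], [611.0, 78.0], [613.0, 69.0], [615.0, 61.0], [619.0, 52.0], [620.0, 43.0], [623.0, 34.0], [625.0, 25.0], [626.0, 16.0], [629.0, 8.0], [630.0, -1.0], [633.0, -10.0], [636.0, -19.0], [636.0, -28.0], [639.0, -37.0], [641.0, -46.0], [642.0, -55.0], [645.0, -64.0], [648.0, -72.0], [649.0, -81.0], [651.0, -90.0], [650.0, -99.0]]
up 629.75323 1.5003978 -76.78024
[ 0.  -0.8 -0.6 -0.8 -0.8  0.8  0.3  0.8  1.   0.1  0.8 -0.5  0.1  1.1
 -0.5 -0.   0.2 -0.6  0.   0.6 -0.3  0.1 -3.3]
lo [[545.0, 69.0], [547.0, 57.0], [551.0, 45.0], [553.0, 33.0], [555.0, 22.0], [558.0, 10.0], [561.0, -2.0], [563.0, -14.0], [566.0, -26.0], [569.0, -38.0], [572.0, -49.0], [574.0, -61.0], [576.0, -73.0], [579.0, -85.0], [582.0, -97.0], [585.0, -109.0], [588.0, -121.0], [591.0, -133.0], [593.0, -144.0], [595.0, -156.0], [598.0, -168.0], [601.0, -180.0], [604.0, -192.0], [607.0, -204.0], [610.0, -216.0]]
lo 573.7549 -59.04347 -77.17352
[-0.1  0.1  0.5  0.6 -0.5 -0.5 -0.2 -0.1  0.2  0.6  0.5 -0.6 -0.5 -0.2
 -0.   0.2  0.2  0.2 -0.5 -0.4 -0.1  0.1 -0.1  0.6  0.2]
le [[593.0, 110.0], [587.0, 109.0], [581.0, 107.0], [575.0, 106.0], [569.0, 104.0], [563.0, 103.0], [557.0, 102.0], [551.0, 100.0]]
le 572.1177 105.28613 13.035195
[-0.1  0.5 -0.4  0.2 -0.4  0.   0.5 -0.2]
```

Run:
```python
from h import *
s=manip.read_state(); q=s['tcp_rot']; print(np.round(R.from_quat(q[[1,2,3,0]]).as_matrix(),3))
for n in('top','side'):
    im=cv2.imread(f'pics/{n}0.png'); hsv=cv2.cvtColor(im,cv2.COLOR_BGR2HSV);H,S,V=cv2.split(hsv)
    x,y,w,h=(318,226,52,16) if n=='top' else (348,180,24,52)
    c=cv2.resize(im[y:y+h,x:x+w],None,fx=14,fy=14 if n=='top' else 11,interpolation=cv2.INTER_NEAREST); cv2.imwrite(f'pics/strip_{n}.png',c)
```

```text
[[ 0.238 -0.     0.971]
 [-0.971  0.002  0.238]
 [-0.002 -1.     0.   ]]
```

View pics/strip_top.png

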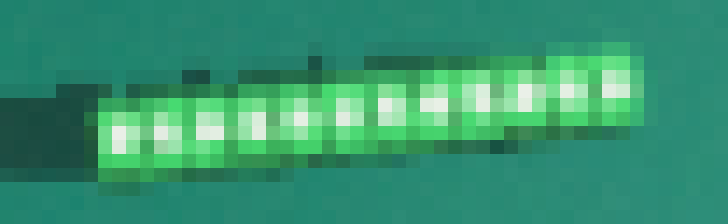

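View pics/strip_side.png

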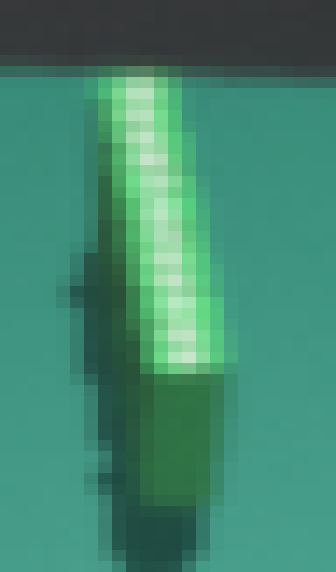

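Run:
```python
from h import *
for n,a,b in(('top',(326.07,235.2),(361.6,231.8)),('side',(357.5,187.2),(360.9,212.2))):
    A,B=onz(n,*a,.047),onz(n,*b,.047); d=A-B
    print(n,A,B,(A+B)/2,np.linalg.norm(d),np.degrees(np.arctan2(d[1],d[0])))
im=cv2.imread('pics/top0.png'); hsv=cv2.cvtColor(im,cv2.COLOR_BGR2HSV);H,S,V=cv2.split(hsv)
m=((V>140)&(((H>50)&(H<75)&(S>90))|(S<90))).astype(np.uint8); m[:226]=0;m[242:]=0;m[:,:318]=0;m[:,370:]=0
P=np.array([onz('top',u,v,.047)[:2]*1000 for v,u in np.argwhere(m)],np.float32)
c=P.mean(0);w,E=np.linalg.eigh(np.cov(P.T)); print(len(P),c,np.degrees(np.arctan2(*E[::-1,1])), np.sqrt(w*12))
q=np.array([0.238,-.971]); 
# 3D triangulation check of feeder items
f=lambda x,y,z:np.array([.6078,-.0547,0])+np.array([-.225*x-.9744*y,.9744*x-.225*y,z])/1000
for P in [(163,33,10),(163,-33,10),(-173,-33,10),(96,8.6,24),(-48,8.6,24),(-48,-8.6,24)]: print(P,proj('top',f(*P)),proj('side',f(*P)))
```

```text
top [ 0.429566   -0.03090143  0.047     ] [ 0.44006481 -0.13007992  0.047     ] [ 0.43481541 -0.08049067  0.047     ] 0.09973263087718372 96.04269548018343
side [ 0.44248634 -0.12994     0.047     ] [ 0.43171903 -0.02872914  0.047     ] [ 0.43710269 -0.07933457  0.047     ] 0.10178198882656211 -83.92743786438758
209 [434.30072 -79.09289] 96.68771261480873 [ 15.0496435  108.78976342]
(163, 33, 10) [[282.2259184  198.15200823]] [[316.0302164  255.61585397]]
(163, -33, 10) [[277.67154238 176.5941978 ]] [[289.45954639 258.76882494]]
(-173, -33, 10) [[388.16735282 152.81823558]] [[277.97451669 175.00310693]]
(96, 8.6, 24) [[302.71837608 184.39189084]] [[302.70656017 233.71083266]]
(-48, 8.6, 24) [[350.95523533 173.96275649]] [[296.35442783 197.15188954]]
(-48, -8.6, 24) [[349.60495307 168.3456431 ]] [[290.17625074 197.80580132]]
```

```bash
cat >> h.py <<'E'
def Rm():
    q=manip.read_state()['tcp_rot']; return R.from_quat(q[[1,2,3,0]]).as_matrix()
def target(a): # tool x at angle a deg, y down
    a=np.radians(a); x=np.array([np.cos(a),np.sin(a),0]); y=np.array([0,0,-1.]); return np.c_[x,y,np.cross(x,y)]
def plan(pos,a,N):
    s=manip.read_state(); p=s['ee_pos'].copy(); Rc=Rm(); rv=R.from_matrix(Rc.T@target(a)).as_rotvec()
    st=(np.array(pos)-p)/N; 
    print('delta mm',np.round((np.array(pos)-p)*1000,1),'rot',np.round(np.degrees(rv),2),'F',np.round(s['force'],1),'gap',round(s['finger_gap']*1000,1),'t',s['time'])
    for i in range(N):
        print(np.round(Rc.T@st*1000,1).tolist(),np.round(np.degrees(rv)/N,2).tolist()); Rc=Rc@R.from_rotvec(rv/N).as_matrix()
def fpt(x,y,z,o=(.609,-.0545),a=103.0):
    a=np.radians(a);e=np.array([np.cos(a),np.sin(a)]);n=np.array([-e[1],e[0]])
    return np.r_[np.array(o)+(e*x+n*y)/1000,z/1000]
def feed(o=(.609,-.0545),a=103.0):
    s=manip.read_state();a=np.radians(a);e=np.array([np.cos(a),np.sin(a)]);n=np.array([-e[1],e[0]]);d=s['ee_pos'][:2]-o
    F=s['force']; print('feeder xyz',np.round([d@e*1000,d@n*1000,s['ee_pos'][2]*1000],1),'F',np.round([F[:2]@e,F[:2]@n,F[2]],1),'M',np.round(s['wrist_torque'],2),'gap',round(s['finger_gap']*1000,1),'t',round(s['time'],2))
E
python3 -c "
from h import *
plan((.436,-.0795,.16),6.3,16)"
```

```text
delta mm [293.6 502.7 -70.5] rot [-8.000e-02 -8.256e+01 -7.000e-02] F [-0.1  0.1 -0.3] gap 85.4 t 0.1
[-26.2, 4.5, 25.3] [-0.0, -5.16, -0.0]
[-23.8, 4.5, 27.5] [-0.0, -5.16, -0.0]
[-21.2, 4.4, 29.6] [-0.0, -5.16, -0.0]
[-18.5, 4.4, 31.4] [-0.0, -5.16, -0.0]
[-15.6, 4.4, 32.9] [-0.0, -5.16, -0.0]
[-12.5, 4.4, 34.2] [-0.0, -5.16, -0.0]
[-9.4, 4.4, 35.1] [-0.0, -5.16, -0.0]
[-6.2, 4.4, 35.8] [-0.0, -5.16, -0.0]
[-3.0, 4.4, 36.3] [-0.0, -5.16, -0.0]
[0.3, 4.4, 36.4] [-0.0, -5.16, -0.0]
[3.6, 4.4, 36.2] [-0.0, -5.16, -0.0]
[6.8, 4.4, 35.7] [-0.0, -5.16, -0.0]
[10.0, 4.4, 35.0] [-0.0, -5.16, -0.0]
[13.1, 4.4, 33.9] [-0.0, -5.16, -0.0]
[16.1, 4.4, 32.6] [-0.0, -5.16, -0.0]
[19.0, 4.4, 31.0] [-0.0, -5.16, -0.0]
```

Call:
{"fn": "send_rows", "kwargs": {
  "targets": [
    [-26,4.5,25.5,0,-5.2,0,85],
    [-24,4.5,27.5,0,-5.2,0,85],
    [-21,4.5,29.5,0,-5.2,0,85],
    [-18.5,4.5,31.5,0,-5.2,0,85],
    [-15.5,4.5,33,0,-5.2,0,85],
    [-12.5,4.5,34,0,-5.2,0,85],
    [-9.5,4.5,35,0,-5.2,0,85],
    [-6,4.5,36,0,-5.2,0,85]
  ],
  "newtons": 40
}}

```text
time: 0.77
ee_pos: [0.2872, -0.3268, 0.1904]
tcp_rot: [-0.676, 0.678, -0.204, 0.203]
force: [0.4, 0.0, -0.1]
finger_gap: 0.0848
```

```bash
python3 -c "
from h import *
plan((.436,-.0795,.15),6.3,9)"
```

```text
delta mm [148.8 247.3 -40.4] rot [  0.17 -39.75  -0.05] F [ 0.4  0.  -0.1] gap 84.8 t 0.7667
[-1.4, 4.4, 32.0] [0.02, -4.42, -0.01]
[1.1, 4.4, 32.1] [0.02, -4.42, -0.01]
[3.6, 4.4, 31.9] [0.02, -4.42, -0.01]
[6.0, 4.4, 31.5] [0.02, -4.42, -0.01]
[8.4, 4.4, 30.9] [0.02, -4.42, -0.01]
[10.8, 4.4, 30.2] [0.02, -4.42, -0.01]
[13.1, 4.5, 29.3] [0.02, -4.42, -0.01]
[15.3, 4.5, 28.2] [0.02, -4.42, -0.01]
[17.4, 4.5, 26.9] [0.02, -4.42, -0.01]
```

Tracking is good.

Call:
{"fn": "send_rows", "kwargs": {
  "targets": [
    [-1,4.5,32,0,-4.4,0,85],
    [1,4.5,32,0,-4.4,0,85],
    [3.5,4.5,32,0,-4.4,0,85],
    [6,4.5,31.5,0,-4.4,0,85],
    [8.5,4.5,31,0,-4.4,0,85],
    [11,4.5,30,0,-4.4,0,85],
    [13,4.5,29.5,0,-4.4,0,85],
    [15,4.5,28,0,-4.4,0,85]
  ]
}}

```text
time: 1.43
ee_pos: [0.419, -0.0909, 0.1513]
tcp_rot: [-0.707, 0.707, 0.021, -0.023]
force: [0.6, -0.9, 0.5]
finger_gap: 0.0851
```

```bash
python3 -c "
from h import *
plan((.436,-.0795,.10),6.3,3)"
```

```text
delta mm [ 17.   11.4 -51.3] rot [ 0.02 -2.75 -0.16] F [ 0.6 -0.9  0.5] gap 85.1 t 1.4333
[6.0, 17.1, 3.5] [0.01, -0.92, -0.05]
[6.0, 17.1, 3.4] [0.01, -0.92, -0.05]
[6.0, 17.1, 3.3] [0.01, -0.92, -0.05]
```

Call:
{"fn": "send_rows", "kwargs": {
  "targets": [
    [6,15,3.5,0,-1,0,60],
    [6,15,3.5,0,-1,0,60],
    [5,12,3.5,0,-0.8,0,60],
    [0,0,0,0,0,0,60]
  ]
}}

```text
time: 1.77
ee_pos: [0.438, -0.0716, 0.1073]
tcp_rot: [0.706, -0.705, -0.044, 0.045]
force: [-0.8, 0.4, 0.2]
finger_gap: 0.06
```

Run:
```python
from h import *
plan((.436,-.0795,.027),6.3,3)
for n in('top','side'):
    im=manip.capture(n)[:,:,::-1]
    c=im[200:270,290:400] if n=='top' else im[150:260,300:410]
    cv2.imwrite(f'pics/a_{n}.png',cv2.resize(c,None,fx=5,fy=5))
```

```text
delta mm [ -2.   -7.9 -80.3] rot [-0.06  0.96 -0.06] F [-0.8  0.4  0.2] gap 60.0 t 1.7667
[-1.0, 26.7, -2.6] [-0.02, 0.32, -0.02]
[-1.0, 26.8, -2.5] [-0.02, 0.32, -0.02]
[-0.9, 26.8, -2.5] [-0.02, 0.32, -0.02]
```

View pics/a_side.png

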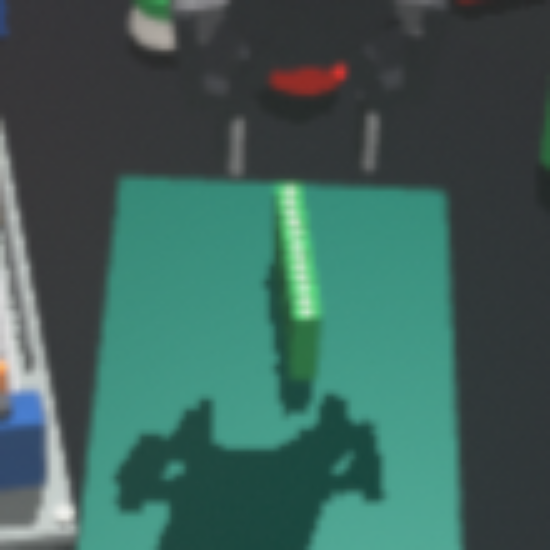

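The side view shows the fingers at crop (237,145) and (370,140), straddling the strip's line, so I can descend.

Call:
{"fn": "send_rows", "kwargs": {
  "targets": [
    [-1,22,-3,0,0.4,0,60],
    [-1,22,-3,0,0.4,0,60],
    [0,20,-2,0,0.2,0,60],
    [0,10,0,0,0,0,60],
    [0,2,0,0,0,0,60]
  ]
}}

```text
time: 2.28
ee_pos: [0.4403, -0.0851, 0.0353]
tcp_rot: [-0.705, 0.708, 0.039, -0.033]
force: [-0.5, 0.9, 0.8]
finger_gap: 0.0601
```

```bash
python3 -c "
from h import *
plan((.436,-.0795,.027),6.3,1)"
```

```text
delta mm [-4.3  5.6 -8.3] rot [ 0.28 -0.46  0.51] F [-0.5  0.9  0.8] gap 60.1 t 2.2833
[-3.8, 8.3, 6.0] [0.28, -0.46, 0.51]
```

Call:
{"fn": "send_rows", "kwargs": {
  "targets": [
    [-3.5,5,5.5,0.3,-0.5,0.5,60],
    [0,2,0,0,0,0,60],
    [0,0,0,0,0,0,60]
  ]
}}

```text
time: 2.53
ee_pos: [0.4363, -0.081, 0.0294]
tcp_rot: [0.706, -0.706, -0.039, 0.038]
force: [1.2, 0.4, 0.2]
finger_gap: 0.0599
```

```bash
python3 -c "
from h import *
plan((.436,-.0795,.027),6.3,1)"
```

```text
delta mm [-0.3  1.5 -2.4] rot [-0.   -0.07  0.03] F [1.2 0.4 0.2] gap 59.9 t 2.5333
[-0.1, 2.4, 1.5] [-0.0, -0.07, 0.03]
```

Call:
{"fn": "send_rows", "kwargs": {
  "targets": [
    [0,2,1.5,0,0,0,60],
    [0,0,0,0,0,0,10],
    [0,0,0,0,0,0,10],
    [0,0,0,0,0,0,10],
    [0,0,0,0,0,0,10],
    [0,0,0,0,0,0,10],
    [0,0,0,0,0,0,10]
  ],
  "newtons": 60
}}

```text
time: 3.12
ee_pos: [0.4379, -0.0798, 0.0298]
tcp_rot: [-0.705, 0.707, 0.04, -0.037]
force: [0.8, -0.5, -0.7]
finger_gap: 0.0128
```

```bash
python3 -c "
from h import *
plan((.436,-.0795,.027),6.3,1)"
```

```text
delta mm [-1.9  0.3 -2.8] rot [ 0.12 -0.03  0.29] F [ 0.8 -0.5 -0.7] gap 12.8 t 3.1167
[-1.9, 2.8, 0.5] [0.12, -0.03, 0.29]
```

Call:
{"fn": "send_rows", "kwargs": {
  "targets": [
    [0,0,0,0,0,0,10],
    [0,-10,0,0,0,0,10],
    [0,-20,0,0,0,0,10],
    [0,-20,0,0,0,0,10],
    [0,-20,0,0,0,0,10],
    [0,0,0,0,0,0,10]
  ]
}}

```text
time: 3.62
ee_pos: [0.4356, -0.079, 0.1008]
tcp_rot: [0.706, -0.706, -0.038, 0.039]
force: [-0.8, 0.1, -0.2]
finger_gap: 0.0123
```

Run:
```python
from h import *
plan(fpt(20,0,110),13.,6)
feed()
for n in('top','side'):
    im=manip.capture(n)[:,:,::-1]
    c=im[200:270,290:400] if n=='top' else im[130:250,300:420]
    cv2.imwrite(f'pics/b_{n}.png',cv2.resize(c,None,fx=5,fy=5))
```

```text
delta mm [168.9  44.    9.2] rot [-0.03 -6.74 -0.02] F [-0.8  0.1 -0.2] gap 12.3 t 3.6167
[28.8, -1.5, 4.2] [-0.0, -1.12, -0.0]
[28.9, -1.5, 3.7] [-0.0, -1.12, -0.0]
[28.9, -1.5, 3.1] [-0.0, -1.12, -0.0]
[29.0, -1.5, 2.5] [-0.0, -1.12, -0.0]
[29.0, -1.5, 2.0] [-0.0, -1.12, -0.0]
[29.1, -1.5, 1.4] [-0.0, -1.12, -0.0]
feeder xyz [ 15.1 174.4 100.8] F [ 0.3  0.7 -0.2] M [ 0.01 -0.06  0.01] gap 12.3 t 3.62
```

View pics/b_side.png

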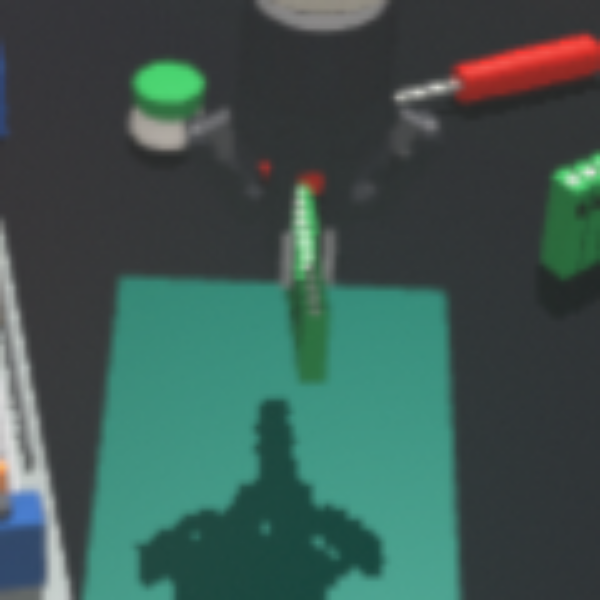

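Call:
{"fn": "send_rows", "kwargs": {
  "targets": [
    [15,-1,2,0,-1,0,10],
    [27,-1.5,4,0,-1.2,0,10],
    [29,-1.5,3,0,-1.2,0,10],
    [29,-1.5,2.5,0,-1.2,0,10],
    [29,-1.5,2,0,-1.2,0,10],
    [25,-1.5,1.5,0,-1,0,10],
    [10,-1,0,0,0,0,10],
    [0,0,0,0,0,0,10]
  ]
}}

```text
time: 4.38
ee_pos: [0.5903, -0.0323, 0.0943]
tcp_rot: [0.705, -0.699, -0.074, 0.089]
force: [0.1, 0.6, -2.1]
finger_gap: 0.0124
```

Run:
```python
from h import *
plan(fpt(12,0,110),13.,1)
feed()
```

```text
delta mm [ 16.  -10.5  15.7] rot [-0.64  0.25 -1.2 ] F [ 0.1  0.6 -2.1] gap 12.4 t 4.3833
[12.8, -16.2, -13.7] [-0.64, 0.25, -1.2]
feeder xyz [25.8 13.2 94.3] F [ 0.6 -0.3 -2.1] M [ 0.02 -0.02 -0.05] gap 12.4 t 4.38
```

Call:
{"fn": "send_rows", "kwargs": {
  "targets": [
    [6,-8,-7,-0.3,0.1,-0.6,10],
    [6,-7,-6,-0.3,0.1,-0.6,10],
    [0,0,0,0,0,0,10]
  ]
}}

```text
time: 4.63
ee_pos: [0.6016, -0.0431, 0.1065]
tcp_rot: [0.703, -0.702, -0.078, 0.083]
force: [0.3, -0.8, -1.0]
finger_gap: 0.0127
```

Run:
```python
from h import *
plan(fpt(12,0,110),13.,1)
feed()
for n in('top','side'):
    im=manip.capture(n)[:,:,::-1]
    cv2.imwrite(f'pics/c0_{n}.png',im)
    c=im[120:220,270:410] if n=='top' else im[140:265,250:400]
    cv2.imwrite(f'pics/c_{n}.png',cv2.resize(c,None,fx=5,fy=4.8))
```

```text
delta mm [4.7 0.3 3.5] rot [-0.14  0.02 -0.36] F [ 0.3 -0.8 -1. ] gap 12.7 t 4.6333
[4.6, -3.5, -0.8] [-0.14, 0.02, -0.36]
feeder xyz [ 12.8   4.6 106.5] F [-0.8 -0.1 -1. ] M [ 0.05 -0.01  0.02] gap 12.7 t 4.63
```

View pics/c_side.png

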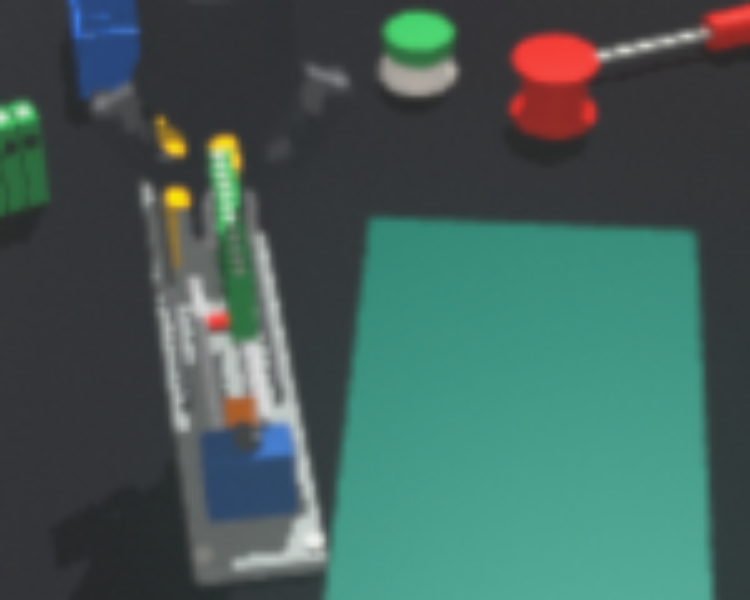

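View pics/c_top.png

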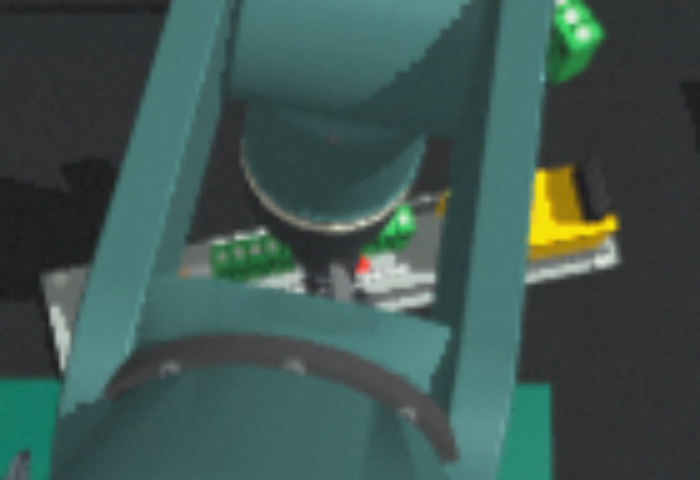

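Run:
```python
from h import *
s=manip.read_state();p=s['ee_pos'];M=Rm()
for dz in(-54,54):
  for dx in(-7,7):
    for y in(27.8,27.8-45):
        print(dz,dx,y,np.round(proj('side',p+M@np.array([dx,y,dz])/1000)[0],1))
im=cv2.imread('pics/c0_side.png')
cv2.imwrite('pics/d.png',cv2.resize(im[165:225,280:316],None,fx=10,fy=10,interpolation=cv2.INTER_NEAREST))
```

```text
-54 -7 27.8 [297.1 183.7]
-54 -7 -17.2 [296.2 170.4]
-54 7 27.8 [291.9 184.3]
-54 7 -17.2 [290.9 171. ]
54 -7 27.8 [301.9 210.5]
54 -7 -17.2 [301.1 196.9]
54 7 27.8 [296.4 211.1]
54 7 -17.2 [295.5 197.6]
```

View pics/d.png

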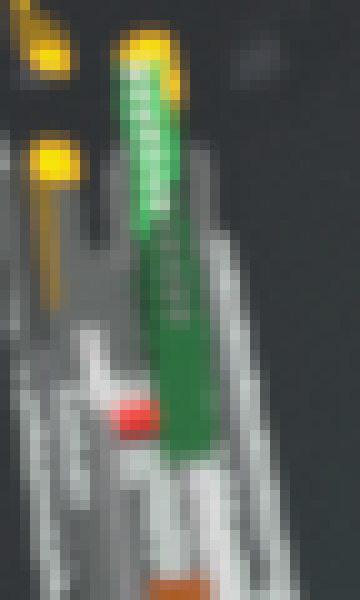

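Call:
{"fn": "send_rows", "kwargs": {
  "targets": [
    [4.5,10,-0.8,-0.1,0,-0.4,10],
    [0,15,0,0,0,0,10],
    [0,12,0,0,0,0,10],
    [0,3,0,0,0,0,10],
    [0,0,0,0,0,0,10]
  ]
}}

```text
time: 5.15
ee_pos: [0.6009, -0.0437, 0.0665]
tcp_rot: [0.703, -0.702, -0.078, 0.079]
force: [-0.5, -0.2, -0.3]
finger_gap: 0.0125
```

Run:
```python
from h import *
plan(fpt(12,0,55),13.,1)
feed()
```

```text
delta mm [  5.4   0.9 -11.5] rot [-0.12 -0.2  -0.08] F [-0.5 -0.2 -0.3] gap 12.5 t 5.15
[5.5, 11.5, -0.3] [-0.12, -0.2, -0.08]
feeder xyz [12.3  5.5 66.5] F [-0.1  0.5 -0.3] M [ 0.03 -0.03  0.02] gap 12.5 t 5.15
```

Call:
{"fn": "send_rows", "kwargs": {
  "targets": [
    [5,0,0,0,-0.2,0,10],
    [1,3,0,0,0,0,10],
    [0,0,0,0,0,0,10],
    [0,0,0,0,0,0,10]
  ]
}}

```text
time: 5.48
ee_pos: [0.6071, -0.0426, 0.0651]
tcp_rot: [0.703, -0.702, -0.08, 0.08]
force: [0.1, 0.5, -0.6]
finger_gap: 0.0127
```

Run:
```python
from h import *
plan(fpt(12,0,55),13.,1)
feed()
```

```text
delta mm [ -0.8  -0.2 -10.1] rot [-0.09 -0.01 -0.03] F [ 0.1  0.5 -0.6] gap 12.7 t 5.4833
[-0.8, 10.1, -0.0] [-0.09, -0.01, -0.03]
feeder xyz [12.  -0.8 65.1] F [ 0.5 -0.2 -0.6] M [-0.    0.01  0.03] gap 12.7 t 5.48
```

Descend in small steps.

Call:
{"fn": "send_rows", "kwargs": {
  "targets": [
    [0,4,0,0,0,0,10],
    [0,4,0,0,0,0,10],
    [0,2,0,0,0,0,10],
    [0,1,0,0,0,0,10],
    [0,0,0,0,0,0,10]
  ]
}}

```text
time: 5.9
ee_pos: [0.6079, -0.0426, 0.054]
tcp_rot: [0.703, -0.702, -0.081, 0.08]
force: [0.3, 0.4, -1.0]
finger_gap: 0.0123
```

Run:
```python
from h import *
plan(fpt(12,0,49),13.,1)
feed()
```

```text
delta mm [-1.6 -0.2 -5. ] rot [-0.05  0.    0.08] F [ 0.3  0.4 -1. ] gap 12.3 t 5.9
[-1.7, 5.0, 0.2] [-0.05, 0.0, 0.08]
feeder xyz [11.8 -1.7 54. ] F [ 0.4 -0.4 -1. ] M [0.02 0.03 0.01] gap 12.3 t 5.9
```

Call:
{"fn": "send_rows", "kwargs": {
  "targets": [
    [-1.5,2,0,0,0,0,10],
    [-0.2,2,0,0,0,0,10],
    [0,1,0,0,0,0,10],
    [0,0,0,0,0,0,10]
  ]
}}

```text
time: 6.23
ee_pos: [0.6058, -0.043, 0.0482]
tcp_rot: [0.703, -0.702, -0.08, 0.08]
force: [0.0, -0.5, -1.4]
finger_gap: 0.0122
```

Run:
```python
from h import *
plan(fpt(12,0,48.5),13.,1)
feed()
im=manip.capture('side')[:,:,::-1]
cv2.imwrite('pics/e.png',cv2.resize(im[165:260,270:320],None,fx=8,fy=6,interpolation=cv2.INTER_CUBIC))
```

```text
delta mm [0.5 0.2 0.3] rot [-0.06  0.    0.04] F [ 0.  -0.5 -1.4] gap 12.2 t 6.2333
[0.5, -0.3, 0.1] [-0.06, 0.0, 0.04]
feeder xyz [11.9  0.5 48.2] F [-0.5  0.1 -1.4] M [ 0.06 -0.01  0.04] gap 12.2 t 6.23
```

View pics/e.png

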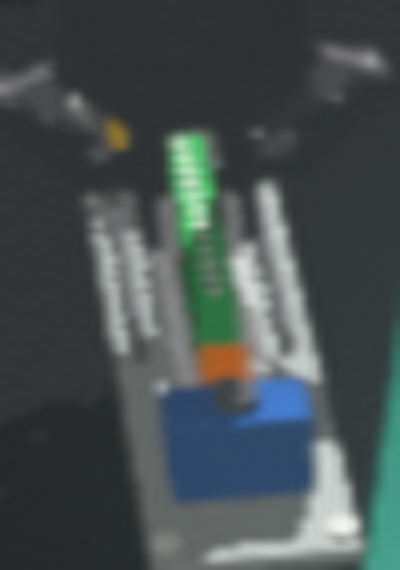

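Call:
{"fn": "send_rows", "kwargs": {
  "targets": [
    [0.5,0,3,0,0,0,10],
    [0,0,3,0,0,0,10],
    [0,0,2,0,0,0,10],
    [0,0,0,0,0,0,10]
  ]
}}

```text
time: 6.62
ee_pos: [0.6046, -0.0343, 0.0485]
tcp_rot: [0.703, -0.702, -0.08, 0.08]
force: [0.6, 0.2, -0.3]
finger_gap: 0.0122
```

```bash
python3 -c "
from h import *
plan(fpt(22,0,48.5),13.,1)
feed()"
```

```text
delta mm [-0.6  1.3 -0. ] rot [-0.06 -0.02  0.07] F [ 0.6  0.2 -0.3] gap 12.2 t 6.6167
[-0.3, 0.0, 1.4] [-0.06, -0.02, 0.07]
feeder xyz [20.6 -0.3 48.5] F [ 0.  -0.6 -0.3] M [-0.   -0.04  0.02] gap 12.2 t 6.62
```

Call:
{"fn": "send_rows", "kwargs": {
  "targets": [
    [0,0,1.5,0,0,0,10],
    [0,0,0,0,0,0,10]
  ]
}}

```text
time: 6.78
ee_pos: [0.6043, -0.0324, 0.0487]
tcp_rot: [0.703, -0.702, -0.081, 0.08]
force: [-0.3, 0.2, -1.0]
finger_gap: 0.0128
```

```bash
python3 -c "
from h import *
feed()"
```

```text
feeder xyz [22.6 -0.4 48.7] F [ 0.2  0.2 -1. ] M [-0.    0.03 -0.05] gap 12.8 t 6.78
```

Call:
{"fn": "send_rows", "kwargs": {
  "targets": [
    [0,0,1.5,0,0,0,10],
    [0,0,0,0,0,0,10]
  ]
}}

```text
time: 6.95
ee_pos: [0.604, -0.0307, 0.0488]
tcp_rot: [0.703, -0.702, -0.081, 0.08]
force: [0.5, 0.7, -0.9]
finger_gap: 0.0126
```

```bash
python3 -c "
from h import *
feed()"
```

```text
feeder xyz [24.3 -0.5 48.8] F [ 0.6 -0.7 -0.9] M [ 0.04 -0.01  0.03] gap 12.6 t 6.95
```

Call:
{"fn": "send_rows", "kwargs": {
  "targets": [
    [0,0,1.5,0,0,0,10],
    [0,0,0,0,0,0,10]
  ]
}}

```text
time: 7.12
ee_pos: [0.6039, -0.0297, 0.0489]
tcp_rot: [-0.703, 0.703, 0.081, -0.08]
force: [0.8, -2.5, -0.6]
finger_gap: 0.0123
```

```bash
python3 -c "
from h import *
plan(fpt(25,0,48.5),13.,1)
feed()"
```

```text
delta mm [-0.6 -0.4 -0.4] rot [0.01 0.04 0.11] F [ 0.8 -2.5 -0.6] gap 12.3 t 7.1167
[-0.7, 0.4, -0.3] [0.01, 0.04, 0.11]
feeder xyz [25.3 -0.7 48.9] F [-2.6 -0.2 -0.6] M [-0.41  0.06  0.01] gap 12.3 t 7.12
```

Touch is at TCP x ≈ 25 mm, against about 26 mm expected from the lip image. I'll press to about 37.5 mm.

Call:
{"fn": "send_rows", "kwargs": {
  "targets": [
    [-0.6,0,2,0,0,0,10],
    [0,0,2,0,0,0,10],
    [0,0,2,0,0,0,10],
    [0,0,0,0,0,0,10]
  ]
}}

```text
time: 7.45
ee_pos: [0.603, -0.0254, 0.0491]
tcp_rot: [-0.702, 0.704, 0.082, -0.079]
force: [0.3, -3.4, -2.0]
finger_gap: 0.0125
```

```bash
python3 -c "
from h import *
plan(fpt(37.5,0,48.5),13.,1)
feed()"
```

```text
delta mm [-2.4  7.4 -0.6] rot [0.19 0.05 0.2 ] F [ 0.3 -3.4 -2. ] gap 12.5 t 7.45
[-0.7, 0.6, 7.8] [0.19, 0.05, 0.2]
feeder xyz [29.7 -0.7 49.1] F [-3.3  0.5 -2. ] M [-0.54 -0.06 -0.03] gap 12.5 t 7.45
```

Call:
{"fn": "send_rows", "kwargs": {
  "targets": [
    [-0.6,0.3,2,0.1,0,0.1,10],
    [0,0.3,2,0,0,0,10],
    [0,0,2,0,0,0,10],
    [0,0,1,0,0,0,10],
    [0,0,0,0,0,0,10]
  ]
}}

```text
time: 7.87
ee_pos: [0.6016, -0.0191, 0.0491]
tcp_rot: [-0.701, 0.704, 0.082, -0.079]
force: [1.3, -3.4, -0.4]
finger_gap: 0.0125
```

```bash
python3 -c "
from h import *
plan(fpt(37.5,0,48.5),13.,1)
feed()"
```

```text
delta mm [-1.1  1.2 -0.6] rot [0.2  0.07 0.17] F [ 1.3 -3.4 -0.4] gap 12.5 t 7.8667
[-0.8, 0.6, 1.4] [0.2, 0.07, 0.17]
feeder xyz [36.1 -0.8 49.1] F [-3.6 -0.4 -0.4] M [-0.7  -0.12 -0.02] gap 12.5 t 7.87
```

Call:
{"fn": "send_rows", "kwargs": {
  "targets": [
    [-0.6,0.5,1.3,0.2,0,0.1,10],
    [0,0,0.2,0,0,0,10],
    [0,0,0,0,0,0,10]
  ]
}}

```text
time: 8.12
ee_pos: [0.6014, -0.0178, 0.049]
tcp_rot: [-0.702, 0.703, 0.081, -0.08]
force: [0.5, -3.9, -0.8]
finger_gap: 0.0127
```

```bash
python3 -c "
from h import *
plan(fpt(37.3,0,48.5),13.,1)
feed()"
```

```text
delta mm [-0.7 -0.3 -0.5] rot [0.03 0.09 0.14] F [ 0.5 -3.9 -0.8] gap 12.7 t 8.1167
[-0.8, 0.5, -0.1] [0.03, 0.09, 0.14]
feeder xyz [37.4 -0.8 49. ] F [-3.9  0.4 -0.8] M [-0.74 -0.15  0.  ] gap 12.7 t 8.12
```

Call:
{"fn": "send_rows", "kwargs": {
  "targets": [
    [-0.6,1.5,0.1,0,0,0,10],
    [0,1.5,0.1,0,0,0,10],
    [0,1,0.1,0,0,0,10],
    [0,0,0,0,0,0,10]
  ]
}}

```text
time: 8.45
ee_pos: [0.6014, -0.0179, 0.0452]
tcp_rot: [-0.702, 0.703, 0.082, -0.079]
force: [0.4, -3.5, 1.6]
finger_gap: 0.0125
```

```bash
python3 -c "
from h import *
plan(fpt(37.3,0,38),13.,1)
feed()"
```

```text
delta mm [-0.8 -0.2 -7.2] rot [0.05 0.07 0.22] F [ 0.4 -3.5  1.6] gap 12.5 t 8.45
[-0.8, 7.2, -0.1] [0.05, 0.07, 0.22]
feeder xyz [37.4 -0.8 45.2] F [-3.5  0.4  1.6] M [-0.62 -0.1  -0.04] gap 12.5 t 8.45
```

Call:
{"fn": "send_rows", "kwargs": {
  "targets": [
    [-0.6,1.2,0.1,0,0,0.1,10],
    [0,1,0,0,0,0,10],
    [0,0,0,0,0,0,10]
  ]
}}

```text
time: 8.7
ee_pos: [0.6011, -0.018, 0.0429]
tcp_rot: [-0.702, 0.703, 0.081, -0.079]
force: [1.0, -4.7, 1.9]
finger_gap: 0.0122
```

```bash
python3 -c "
from h import *
plan(fpt(37.3,0,38),13.,1)
feed()"
```

```text
delta mm [-0.5 -0.2 -4.9] rot [0.06 0.06 0.16] F [ 1.  -4.7  1.9] gap 12.2 t 8.7
[-0.6, 4.9, -0.0] [0.06, 0.06, 0.16]
feeder xyz [37.3 -0.6 42.9] F [-4.8  0.1  1.9] M [-0.63 -0.13  0.01] gap 12.2 t 8.7
```

Call:
{"fn": "send_rows", "kwargs": {
  "targets": [
    [0,1.2,0.1,0,0,0.1,10],
    [0,1,0,0,0,0,10],
    [0,0,0,0,0,0,10]
  ]
}}

```text
time: 8.95
ee_pos: [0.6012, -0.018, 0.0405]
tcp_rot: [-0.702, 0.703, 0.081, -0.08]
force: [0.8, -3.5, 2.9]
finger_gap: 0.0124
```

```bash
python3 -c "
from h import *
plan(fpt(37.3,0,38),13.,1)
feed()"
```

```text
delta mm [-0.6 -0.2 -2.5] rot [0.07 0.06 0.05] F [ 0.8 -3.5  2.9] gap 12.4 t 8.95
[-0.7, 2.5, -0.0] [0.07, 0.06, 0.05]
feeder xyz [37.3 -0.7 40.5] F [-3.6  0.   2.9] M [-0.65 -0.17 -0.  ] gap 12.4 t 8.95
```

Call:
{"fn": "send_rows", "kwargs": {
  "targets": [
    [0,1,0,0,0,0,10],
    [0,1,0,0,0,0,10],
    [0,0,0,0,0,0,10]
  ]
}}

```text
time: 9.2
ee_pos: [0.6013, -0.018, 0.0382]
tcp_rot: [-0.702, 0.703, 0.081, -0.08]
force: [2.2, -3.6, 0.8]
finger_gap: 0.0124
```

```bash
python3 -c "
from h import *
feed()"
```

```text
feeder xyz [37.3 -0.7 38.2] F [-4.  -1.3  0.8] M [-0.65 -0.17 -0.  ] gap 12.4 t 9.2
```

Call:
{"fn": "send_rows", "kwargs": {
  "targets": [
    [0,0.8,0,0,0,0,10],
    [0,0,0,0,0,0,10]
  ]
}}

```text
time: 9.37
ee_pos: [0.6013, -0.0179, 0.0376]
tcp_rot: [-0.702, 0.703, 0.081, -0.08]
force: [1.0, -3.7, 2.7]
finger_gap: 0.0122
```

```bash
python3 -c "
from h import *
feed()"
```

```text
feeder xyz [37.4 -0.8 37.6] F [-3.8 -0.1  2.7] M [-0.7  -0.09  0.07] gap 12.2 t 9.37
```

Not yet on the floor. I'll keep pressing in steps of 0.5 to 0.7 mm.

Call:
{"fn": "send_rows", "kwargs": {
  "targets": [
    [0,0.7,0,0,0,0,10],
    [0,0,0,0,0,0,10]
  ]
}}

```text
time: 9.53
ee_pos: [0.6013, -0.0179, 0.0377]
tcp_rot: [-0.702, 0.703, 0.081, -0.08]
force: [1.1, -3.8, -2.4]
finger_gap: 0.0128
```

```bash
python3 -c "
from h import *
feed()"
```

```text
feeder xyz [37.4 -0.7 37.7] F [-4.  -0.3 -2.4] M [-0.76 -0.21 -0.05] gap 12.8 t 9.53
```

Call:
{"fn": "send_rows", "kwargs": {
  "targets": [
    [0,0.7,0,0,0,0,10],
    [0,0,0,0,0,0,10]
  ]
}}

```text
time: 9.7
ee_pos: [0.6013, -0.0179, 0.0376]
tcp_rot: [-0.702, 0.703, 0.081, -0.08]
force: [0.8, -4.0, -0.4]
finger_gap: 0.0127
```

```bash
python3 -c "
from h import *
feed()"
```

```text
feeder xyz [37.4 -0.7 37.6] F [-4.   0.1 -0.4] M [-0.76 -0.21 -0.03] gap 12.7 t 9.7
```

Call:
{"fn": "send_rows", "kwargs": {
  "targets": [
    [0,1.2,0,0,0,0,10]
  ]
}}

```text
time: 9.78
ee_pos: [0.6014, -0.0179, 0.0375]
tcp_rot: [-0.702, 0.703, 0.081, -0.08]
force: [-5.4, -2.7, 25.4]
finger_gap: 0.0122
```

Run:
```python
from h import *
feed()
im=manip.capture('side')[:,:,::-1]
cv2.imwrite('pics/f.png',cv2.resize(im[165:260,270:320],None,fx=8,fy=6,interpolation=cv2.INTER_CUBIC))
```

```text
feeder xyz [37.3 -0.9 37.5] F [-1.5  5.9 25.4] M [-0.54  0.83  0.04] gap 12.2 t 9.78
```

View pics/f.png

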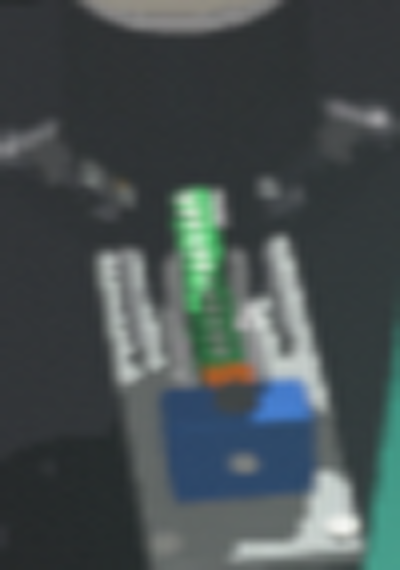

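On the floor: a 1.2 mm push gave 25 N and z stayed at 37.5 mm. I'll release.

Call:
{"fn": "send_rows", "kwargs": {
  "targets": [
    [0,0,0,0,0,0,10],
    [0,0,0,0,0,0,30],
    [0,0,0,0,0,0,30],
    [0,0,0,0,0,0,30],
    [0,0,0,0,0,0,30]
  ]
}}

```text
time: 10.25
ee_pos: [0.5985, -0.0151, 0.036]
tcp_rot: [0.704, -0.701, -0.079, 0.081]
force: [0.3, 0.2, -0.6]
finger_gap: 0.0299
```

Run:
```python
from h import *
feed()
```

```text
feeder xyz [40.8  1.4 36. ] F [ 0.1 -0.3 -0.6] M [ 0.04 -0.02 -0.01] gap 29.9 t 10.25
```

Call:
{"fn": "send_rows", "kwargs": {
  "targets": [
    [0,-15,0,0,0,0,30],
    [0,-25,0,0,0,0,30],
    [0,-30,0,0,0,0,30],
    [0,-30,0,0,0,0,30],
    [0,-10,-20,0,0,0,30],
    [0,0,-30,0,0,0,0],
    [0,0,-30,0,0,0,0],
    [0,0,-30,0,0,0,0]
  ]
}}

```text
time: 10.92
ee_pos: [0.6183, -0.1154, 0.1457]
tcp_rot: [0.707, -0.697, -0.078, 0.088]
force: [-0.1, -1.1, 0.4]
finger_gap: 0.0
```

Run:
```python
from h import *
feed()
im=manip.capture('side')[:,:,::-1]; t=manip.capture('top')[:,:,::-1]
cv2.imwrite('pics/g0.png',im);cv2.imwrite('pics/gt0.png',t)
cv2.imwrite('pics/g.png',cv2.resize(im[140:265,260:340],None,fx=8,fy=4.8,interpolation=cv2.INTER_CUBIC))
cv2.imwrite('pics/gt.png',cv2.resize(t[120:220,270:410],None,fx=5,fy=5,interpolation=cv2.INTER_CUBIC))
```

```text
feeder xyz [-61.4   4.6 145.7] F [-1.1  0.3  0.4] M [ 0.01 -0.01  0.03] gap 0.0 t 10.92
```

View pics/g.png

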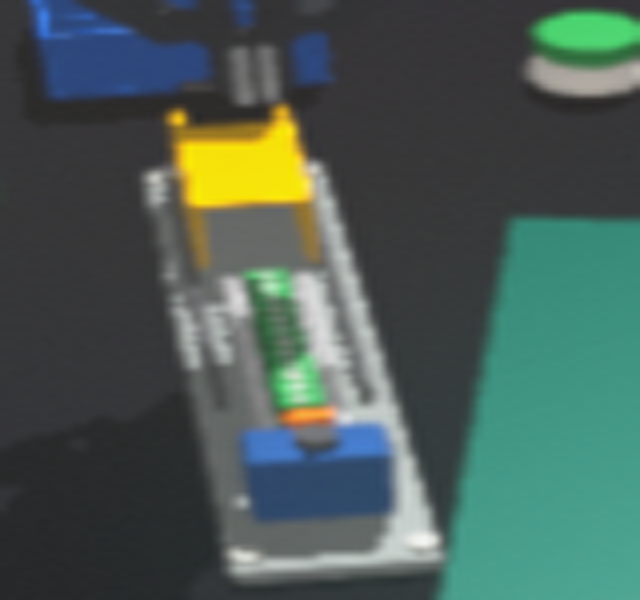

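View pics/gt.png

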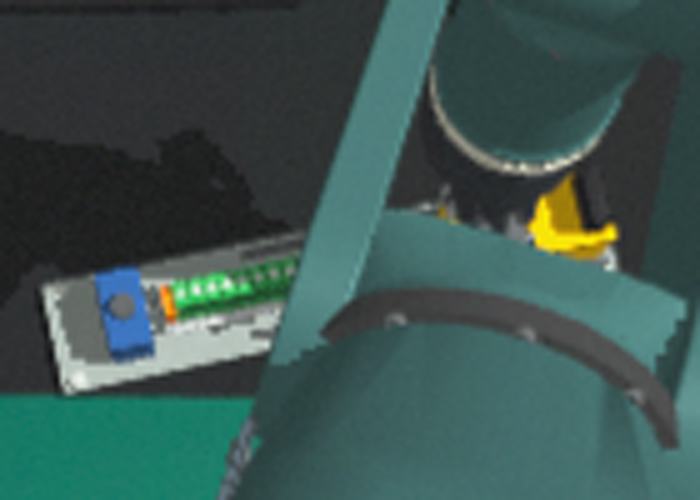

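Run:
```python
from h import *
def tof(P,o=(.6085,-.0545),a=103.0):
    a=np.radians(a);e=np.array([np.cos(a),np.sin(a)]);n=np.array([-e[1],e[0]]);d=P[:2]-np.array(o);return np.round([d@e*1000,d@n*1000],1)
for q,z in(((357.4,168.2),.062),((393,166),.062),((388,159),.09),((270+572/5,140+75/5),.09),((270+600/5,140+68/5),.09),((270+583/5,140+128/5),.09),((270+610/5,140+122/5),.09)): print(q,z,tof(onz('top',*q,z)))
for P in[(-18,0,55),(90,0,55),(-18,0,61),(90,0,61)]:
    u,v=proj('side',fpt(*P))[0]; print(P,(u-260+.5)*8,(v-140+.5)*4.8)
im=cv2.imread('pics/top0.png')
cv2.imwrite('pics/fin.png',cv2.resize(im[145:185,350:400],None,fx=12,fy=12,interpolation=cv2.INTER_NEAREST))
```

```text
(357.4, 168.2) 0.062 [-64.1   4.6]
(393, 166) 0.062 [-163.7   20.1]
(388, 159) 0.09 [-147.9    3.4]
(384.4, 155.0) 0.09 [-140.9   -9.8]
(390.0, 153.6) 0.09 [-157.   -10.3]
(386.6, 165.6) 0.09 [-139.6   20.7]
(392.0, 164.4) 0.09 [-154.9   20.6]
(-18, 0, 55) 271.77694642387087 271.3098768946787
(90, 0, 55) 308.84183729370625 404.4451041881849
(-18, 0, 61) 270.9415153682344 263.1477684611176
(90, 0, 61) 308.05883385593916 396.1818551409057
```

View pics/fin.png

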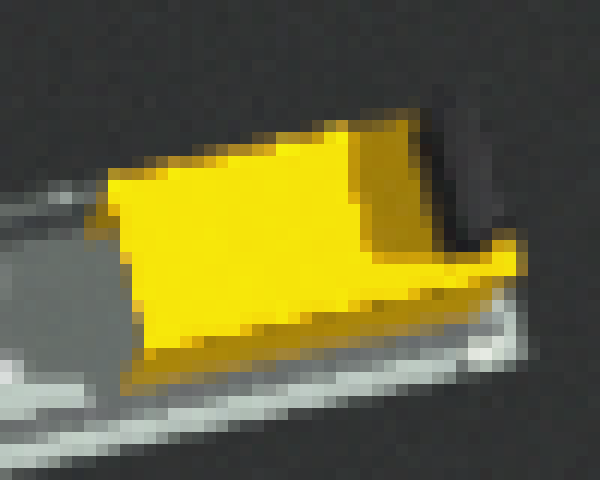

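Run:
```python
from h import *
def tof(P,o=(.6085,-.0545),a=103.0):
    a=np.radians(a);e=np.array([np.cos(a),np.sin(a)]);n=np.array([-e[1],e[0]]);d=P[:2]-np.array(o);return np.round([d@e*1000,d@n*1000],1)
for q,z in(((360.1,166.1),.062),((385.3,159.7),.062),((390.1,157.8),.09),((392.8,165),.062)): print(q,z,tof(onz('top',*q,z)))
plan(fpt(-195,0,145),13,4)
```

```text
(360.1, 166.1) 0.062 [-72.9   0.3]
(385.3, 159.7) 0.062 [-146.9   -2.4]
(390.1, 157.8) 0.09 [-154.3    1.3]
(392.8, 165) 0.062 [-163.9   17.1]
delta mm [  33.3 -125.4   -0.4] rot [-0.7   0.25 -0.73] F [ 0.7  0.  -0.3] gap -0.0 t 11.0167
[0.9, -0.3, -32.4] [-0.18, 0.06, -0.18]
[0.9, -0.2, -32.4] [-0.18, 0.06, -0.18]
[1.0, -0.1, -32.4] [-0.18, 0.06, -0.18]
[1.0, -0.0, -32.4] [-0.18, 0.06, -0.18]
```

Call:
{"fn": "send_rows", "kwargs": {
  "targets": [
    [1,0,-25,-0.2,0,-0.2,0],
    [1,0,-35,-0.2,0,-0.2,0],
    [1,0,-35,-0.2,0,-0.2,0],
    [1,0,-25,-0.1,0.1,-0.1,0],
    [0,0,-3,0,0,0,0],
    [0,0,0,0,0,0,0]
  ]
}}

```text
time: 11.52
ee_pos: [0.6497, -0.2376, 0.1401]
tcp_rot: [0.705, -0.7, -0.079, 0.083]
force: [-0.3, -0.5, 0.5]
finger_gap: 0.0001
```

Run:
```python
from h import *
feed()
plan(fpt(-192,0,72),13,4)
```

```text
feeder xyz [-187.6    1.5  140.1] F [-0.4  0.4  0.5] M [ 0.02 -0.05 -0.07] gap 0.1 t 11.52
delta mm [  2.5  -4.  -68.1] rot [-0.5   0.13 -0.29] F [-0.3 -0.5  0.5] gap 0.1 t 11.5167
[0.5, 17.0, -1.3] [-0.13, 0.03, -0.07]
[0.4, 17.0, -1.2] [-0.13, 0.03, -0.07]
[0.4, 17.0, -1.2] [-0.13, 0.03, -0.07]
[0.4, 17.0, -1.1] [-0.13, 0.03, -0.07]
```

Call:
{"fn": "send_rows", "kwargs": {
  "targets": [
    [1,0,-6,-0.3,0,-0.2,0],
    [0.5,17,-1,-0.2,0,-0.1,0],
    [0.5,20,0,0,0,0,0],
    [0.5,18,0,0,0,0,0],
    [0,10,0,0,0,0,0],
    [0,0,0,0,0,0,0]
  ]
}}

```text
time: 12.02
ee_pos: [0.6531, -0.2365, 0.0729]
tcp_rot: [0.703, -0.701, -0.082, 0.082]
force: [-0.4, 0.6, 0.4]
finger_gap: 0.0002
```

Run:
```python
from h import *
feed()
plan(fpt(-175,0,74),13,1)
im=manip.capture('side')[:,:,::-1]
cv2.imwrite('pics/i.png',cv2.resize(im[130:230,250:340],None,fx=7,fy=6,interpolation=cv2.INTER_CUBIC))
```

```text
feeder xyz [-187.2   -2.1   72.9] F [0.7 0.2 0.4] M [-0.03  0.02  0.01] gap 0.2 t 12.02
delta mm [-4.8 11.4  1.1] rot [-0.17  0.37  0.03] F [-0.4  0.6  0.4] gap 0.2 t 12.0167
[-2.0, -1.1, 12.2] [-0.17, 0.37, 0.03]
```

View pics/i.png

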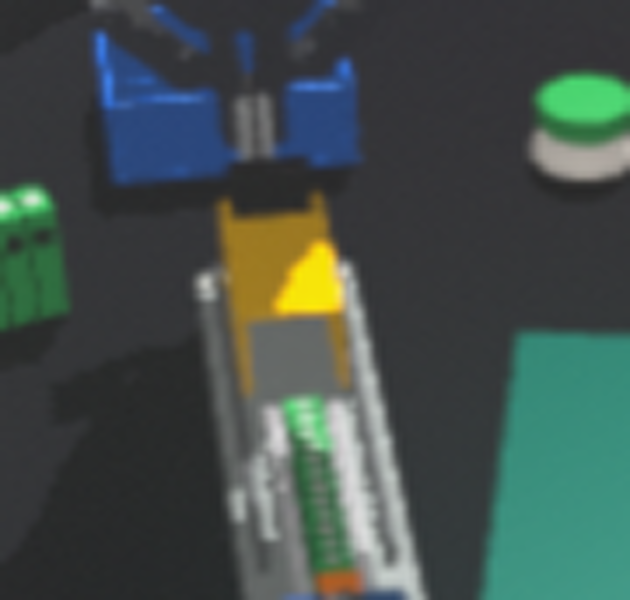

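Fingers (crop 255,125) stand behind the black fin (270,185). I'll start pushing.

Call:
{"fn": "send_rows", "kwargs": {
  "targets": [
    [-2,0,5,0,0.4,0,0],
    [0,0,5,0,0,0,0],
    [0,0,4,0,0,0,0],
    [0,0,4,0,0,0,0],
    [0,0,4,0,0,0,0]
  ]
}}

```text
time: 12.48
ee_pos: [0.6479, -0.214, 0.0778]
tcp_rot: [-0.702, 0.703, 0.082, -0.078]
force: [-0.4, -3.2, -2.2]
finger_gap: -0.0003
```

Run:
```python
from h import *
feed()
plan(fpt(-65,0,73),13,1)
```

```text
feeder xyz [-164.2   -2.    77.8] F [-3.1  1.1 -2.2] M [-0.55 -0.05  0.01] gap -0.3 t 12.48
delta mm [-24.3  96.2  -4.8] rot [0.09 0.   0.28] F [-0.4 -3.2 -2.2] gap -0.3 t 12.4833
[-2.1, 4.6, 99.2] [0.09, 0.0, 0.28]
```

Call:
{"fn": "send_rows", "kwargs": {
  "targets": [
    [-1,2,6,0,0,0.2,0],
    [-0.5,2,8,0,0,0,0],
    [-0.5,1.5,8,0,0,0,0],
    [0,1,8,0,0,0,0],
    [0,1,8,0,0,0,0],
    [0,1,8,0,0,0,0]
  ]
}}

```text
time: 12.98
ee_pos: [0.6389, -0.1698, 0.0728]
tcp_rot: [-0.699, 0.706, 0.084, -0.076]
force: [0.3, -3.0, 2.8]
finger_gap: -0.0002
```

Run:
```python
from h import *
feed()
plan(fpt(-65,0,73),13,1)
```

```text
feeder xyz [-119.1   -3.2   72.8] F [-3.   0.4  2.8] M [-0.5  -0.11  0.  ] gap -0.2 t 12.98
delta mm [-15.3  52.    0.2] rot [ 0.63 -0.04  0.55] F [ 0.3 -3.   2.8] gap -0.2 t 12.9833
[-3.2, -0.8, 54.1] [0.63, -0.04, 0.55]
```

Call:
{"fn": "send_rows", "kwargs": {
  "targets": [
    [-2.5,0,6,0.4,0,0.4,0],
    [-0.5,0.5,7,0.2,0,0.2,0],
    [-0.5,0.5,7,0,0,0,0],
    [0,0.5,7,0,0,0,0],
    [0,0.5,5,0,0,0,0],
    [0,0,3,0,0,0,0]
  ]
}}

```text
time: 13.48
ee_pos: [0.627, -0.1311, 0.0704]
tcp_rot: [0.703, -0.702, -0.08, 0.08]
force: [1.5, -2.1, 1.5]
finger_gap: -0.0001
```

Run:
```python
from h import *
feed()
plan(fpt(-65,0,73),13,1)
im=manip.capture('side')[:,:,::-1]
cv2.imwrite('pics/j.png',cv2.resize(im[150:250,250:340],None,fx=7,fy=6,interpolation=cv2.INTER_CUBIC))
```

```text
feeder xyz [-78.7  -0.3  70.4] F [-2.4 -1.   1.5] M [-0.47 -0.27 -0.04] gap -0.1 t 13.48
delta mm [-3.4 13.2  2.6] rot [-0.04  0.03 -0.04] F [ 1.5 -2.1  1.5] gap -0.1 t 13.4833
[-0.3, -2.6, 13.7] [-0.04, 0.03, -0.04]
```

View pics/j.png

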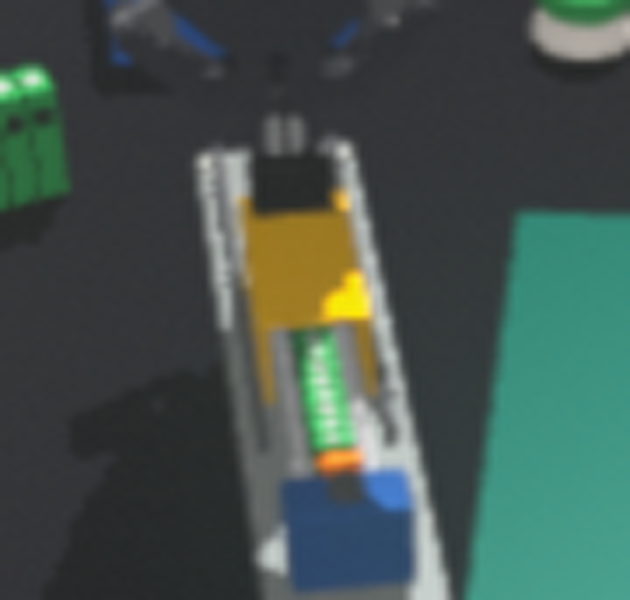

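The rail is sliding over the strip's tail. I'll keep on with smaller steps until it meets the end stop.

Call:
{"fn": "send_rows", "kwargs": {
  "targets": [
    [0,-1,4,0,0,0,0],
    [0,0,3,0,0,0,0],
    [0,0,2,0,0,0,0]
  ]
}}

```text
time: 13.78
ee_pos: [0.6241, -0.121, 0.0707]
tcp_rot: [0.703, -0.702, -0.079, 0.081]
force: [1.9, -3.5, 0.4]
finger_gap: -0.0001
```

```bash
python3 -c "
from h import *
feed()"
```

```text
feeder xyz [-68.2   0.3  70.7] F [-3.9 -1.1  0.4] M [-0.4  -0.24 -0.03] gap -0.1 t 13.78
```

Call:
{"fn": "send_rows", "kwargs": {
  "targets": [
    [0,0,2,0,0,0,0],
    [0,0,2,0,0,0,0]
  ]
}}

```text
time: 13.95
ee_pos: [0.6232, -0.1171, 0.0707]
tcp_rot: [0.703, -0.702, -0.079, 0.081]
force: [2.6, -9.9, 1.8]
finger_gap: -0.0
```

```bash
python3 -c "
from h import *
feed()"
```

```text
feeder xyz [-64.2   0.2  70.7] F [-10.3  -0.3   1.8] M [-1.85 -0.5  -0.05] gap -0.0 t 13.95
```

Call:
{"fn": "send_rows", "kwargs": {
  "targets": [
    [0,0,1.5,0,0,0,0],
    [0,0,1.5,0,0,0,0]
  ]
}}

```text
time: 14.12
ee_pos: [0.6232, -0.1172, 0.0708]
tcp_rot: [-0.701, 0.704, 0.08, -0.081]
force: [1.8, -7.8, -0.4]
finger_gap: -0.0001
```

```bash
python3 -c "
from h import *
feed()"
```

```text
feeder xyz [-64.3   0.2  70.8] F [-8.  -0.  -0.4] M [-1.29 -0.31  0.01] gap -0.1 t 14.12
```

Call:
{"fn": "send_rows", "kwargs": {
  "targets": [
    [0,0,2.5,0,0,0,0],
    [0,0,2,0,0,0,0]
  ]
}}

```text
time: 14.28
ee_pos: [0.6233, -0.1173, 0.0709]
tcp_rot: [-0.698, 0.707, 0.081, -0.081]
force: [2.3, -8.2, -1.0]
finger_gap: -0.0002
```

```bash
python3 -c "
from h import *
feed()"
```

```text
feeder xyz [-64.4   0.2  70.9] F [-8.5 -0.4 -1. ] M [-1.21 -0.35 -0.03] gap -0.2 t 14.28
```

Call:
{"fn": "send_rows", "kwargs": {
  "targets": [
    [0,0,-3,0,0,0,0],
    [0,0,-10,0,0,0,0],
    [0,-5,-15,0,0,0,0],
    [0,-30,0,0,0,0,0],
    [0,-35,0,0,0,0,0],
    [0,-35,0,0,0,0,0],
    [0,-20,0,0,0,0,0],
    [0,0,0,0,0,0,0]
  ]
}}

```text
time: 14.95
ee_pos: [0.6249, -0.1467, 0.1976]
tcp_rot: [-0.702, 0.703, 0.075, -0.086]
force: [1.4, -0.2, -0.1]
finger_gap: 0.0003
```

```bash
python3 -c "
from h import *
feed()"
```

```text
feeder xyz [-93.4   5.2 197.6] F [-0.5 -1.3 -0.1] M [-0.05 -0.02  0.  ] gap 0.3 t 14.95
```

Call:
{"fn": "send_rows", "kwargs": {
  "targets": [
    [0,-5,-25,0,0,0,0],
    [0,0,-35,0,0,0,0],
    [0,0,-35,0,0,0,0],
    [0,0,-35,0,0,0,0],
    [0,0,-35,0,0,0,0],
    [0,0,-25,0,0,0,0],
    [0,0,-5,0,0,0,0],
    [0,0,0,0,0,0,0]
  ]
}}

```text
time: 15.62
ee_pos: [0.6669, -0.3469, 0.1986]
tcp_rot: [0.705, -0.7, -0.074, 0.087]
force: [-0.6, 0.3, 0.0]
finger_gap: -0.0
```

Run:
```python
from h import *
feed()
im=manip.capture('side')[:,:,::-1]; t=manip.capture('top')[:,:,::-1]
cv2.imwrite('pics/k0.png',im);cv2.imwrite('pics/kt0.png',t)
a=cv2.resize(im[150:265,260:340],(400,575),interpolation=cv2.INTER_CUBIC);b=cv2.resize(t[140:210,270:350],(400,350),interpolation=cv2.INTER_CUBIC)
b=cv2.copyMakeBorder(b,0,225,0,0,cv2.BORDER_CONSTANT)
cv2.imwrite('pics/k.png',np.hstack([a,b]))
for x in(31,-59): 
  for y in(-21,21): print(x,y,(proj('side',fpt(x,y,62))[0]-[259.5,149.5])*5,(proj('top',fpt(x,y,62))[0]-[269.5,139.5])*5)
for x in(-18,90): print(x,(proj('side',fpt(x,0,55))[0]-[259.5,149.5])*5)
```

```text
feeder xyz [-297.9    9.4  198.6] F [0.5 0.6 0. ] M [-0.   -0.05  0.05] gap -0.0 t 15.62
31 -21 [139.09093936 287.68767863] [265.37328221 134.79760564]
31 21 [219.5674032  279.02243094] [281.72051597 205.92841171]
-59 -21 [122.96323269 178.48384358] [420.32454796 101.46393579]
-59 21 [199.37245215 170.60840369] [437.5000314 172.2312231]
-18 [169.86059151 232.6144551 ]
90 [193.02614831 371.29698353]
```

View pics/k.png

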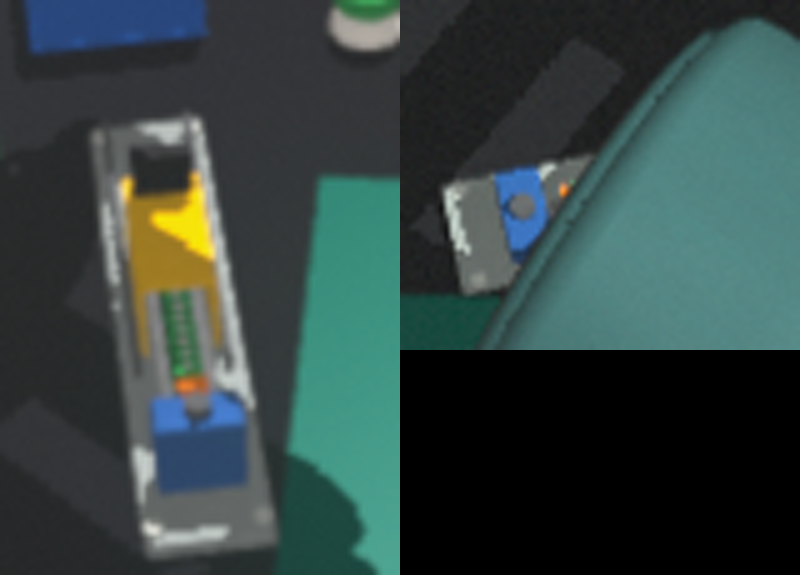

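View pics/kt0.png

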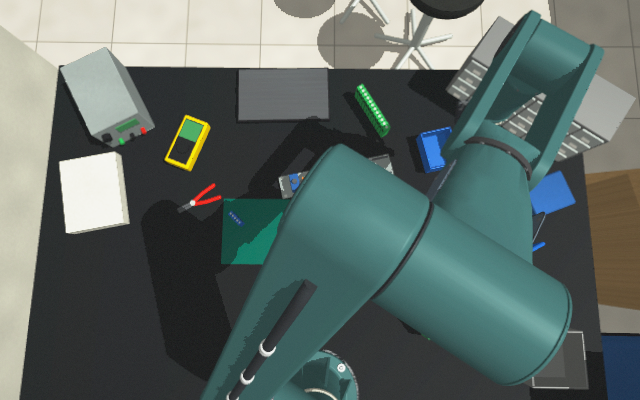

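View pics/k0.png

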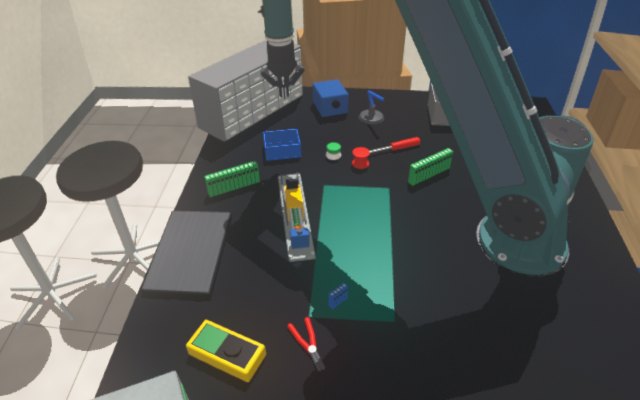

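The side view shows the rail's leading edge at crop (140,290)–(208,287). Fully closed would put it at about (139,288)–(219,279), so it agrees. The strip lies low, ahead of the orange follower at (190,383), and the bystanders match the first picture. I'm handing in.

```bash
python3 -c "
from h import *
s=manip.read_state();print(s['force'],np.abs(s['dq']).max())
print(manip.finish_job())"
```

```text
[ 0.02867631 -0.04624988 -1.13917117] 0.027763546821733383
the job is handed in; nothing more can be done
None
```

The green strip is seated on the channel floor behind the red lip and the yellow rail is closed over its tail. I handed the job in at about 16 s of the 61 s allowed, with the gripper empty and clear.

- **Loading:** I gripped the small strip on the mat mid-length and felt the follower's first touch at tool position x ≈ 25 mm. I pressed it in about 12.4 mm (roughly 4 N), then lowered the strip in behind the lip until the height stopped changing.
- **Forces:** A last 1.2 mm push to confirm the floor read 25 N at the wrist, below the 35 N limit but higher than needed. I only read forces at the end of each move, so brief peaks in between were not seen.
- **Rail:** I pushed the fin with shut fingers (about 3 N) until it met a firm stop. The stop came within about 1 mm of where full closure should be, and further pushes at 8–10 N did not move it.
- **Final checks:** The side picture shows the rail's leading edge near its predicted closed place; its right corner was about 2–3 px off, which I put down to shadow. The strip's top matches the seated height of z = 55 mm, and the bystanders look unmoved. The arm blocked the top view, so nothing confirmed this from above.

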